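Lay the slide box flat against the tray's buffer strip

TASK

The blue slide box, full of glass slides, is standing on end in the white work tray, its lid facing the end rim that has the black rubber strip. Using only your fingertips, never gripping or lifting it, tip it over away from that strip and let it down gently onto its back, lid and index card up; then push it along the tray until its foot end sits flat against the rubber strip. Leave the other things where they are and finish clear of everything.

Things in the scene. Friction and masses are not known exactly. Their poses are not given: they have to be found in the camera images.
- tray: Fixed white plastic bench tray, 360 mm long (its x), 320 mm wide (its y), lying crosswise, +x to the robot's left, turned up to 0.3 rad from that. Origin at the centre of its underside, on the work surface. Floor 6 mm thick; rims 6 mm thick, their tops 26 mm above the work surface; inner faces at x = +-174 mm and y = +-154 mm. The +x rim is lined with a black rubber strip, the stop.
- stop (a point): Middle of the exposed face of the black rubber strip inside the tray's +x rim, at x = +170 mm in the tray's frame and 15 mm above the work surface. The strip is 4 mm thick, 308 mm long and reaches from the tray floor to 24 mm above the work surface. Axes as the tray's.
- slide_box: Loose blue slide box, shut, standing on end in the tray: 34 mm thick (its x), 96 mm wide (its y), 210 mm tall (its z), 0.28 to 0.5 kg, balanced at mid-height. Origin at the centre of the foot end it stands on. The +x face is the lid with a white index card, facing the rubber strip 8 to 40 mm away; the -x face is the back, on which it must finally lie. Up to 0.1 rad from square with the tray.
- box_heel (a point): Middle of the lower edge of the box's back (-x) face, 17 mm from the foot's centre: the edge it turns over on, towards the box's -x (roughly to the robot's right). It stays down on the tray floor all through. The box passes its balance when tipped about 9 degrees and then falls unless held. Axes as the box's.
- box_foot (a point): Centre of the foot end of the box (same point as the box's origin). Axes as the box's.
- box_top (a point): Centre of the top end of the box, 210 mm from the foot. Axes as the box's.
- dropper: Bystander: small amber dropper bottle with a black rubber teat, 31 mm across, 94 mm tall, standing in the tray's corner nearest the robot, at the end away from the rubber strip. Origin at the centre of its underside.
- mailer: Bystander: white slide mailer with a green end cap, 84 (its x) x 32 x 19 mm, lying along the tray's side rim farthest from the robot, at the end away from the rubber strip. Origin at the centre of its underside.
- slide_box_green: Bystander: green slide box lying flat on the bench to the left of the tray, 210 (its x) x 96 x 34 mm. Origin at the centre of its underside.
- pen: Bystander: blue pen lying on the bench to the right, 140 mm long (its x), 10 mm thick. Origin at the middle of its underside.
- beaker: Bystander: small glass beaker with a stirring rod, 51 mm across, 70 mm tall (rod to 135 mm), on the bench to the right. Origin at the centre of its underside.
- petri: Bystander: clear shallow dish, 90 mm across, 16 mm high, on the bench to the left. Origin at the centre of its underside.
- reagent: Bystander: clear bottle with a blue cap, 64 mm across, 125 mm tall, on the bench at the far right. Origin at the centre of its underside.
There are look-alikes about, which are no part of the job. Of the things that look like the slide_box, the middle-sized one is meant.

How it is judged:
At the end, for the whole second after the job is handed in: The box lies flat on its back (within 0.05 rad) on the tray floor, lid up, its foot end within 6 mm of the rubber strip and square with it within 0.08 rad, at rest (angle between slide_box's own x axis and vertical below 0.05 rad and height (world z) of box_top below 0.03 m and x of box_foot in the frame of tray above 0.164 m and x of box_top in the frame of tray below 0 m and angle between the z axis of slide_box and the x axis of tray, either way round below 0.08 rad and linear speed of slide_box below 0.02 m/s); the robot touches nothing.
It fails at once if the slide box comes down fast: past 50 degrees from upright it turns faster than 3.5 rad/s (a fall from more than about a finger's breadth) (angle between slide_box's own z axis and vertical above 0.87 rad and angular speed of slide_box above 3.5 rad/s).
It fails at once if the slide box is lifted or carried: its heel edge rises more than 12 mm off the tray floor (height (world z) of box_heel above 0.018 m).
It fails at once if the slide box is gripped: before it is down (less than 80 degrees from upright) the fingers bear on it with over 30 N (angle between slide_box's own z axis and vertical below 1.4 rad and contact force between the fingers and slide_box above 30 N).
It fails at once if a bystander is moved more than 15 mm (distance of any of dropper, mailer, slide_box_green, pen, beaker, petri, reagent from where it was at the start of the episode above 0.015 m).
It also fails if it takes over 67 s, if anything falls off the work surface, if the arm or the gripper's body presses on something with over 40 N, if the wrist force passes 120 N, or if a joint passes its speed limit or range.

ROBOT

A 6-joint arm with a two-finger parallel gripper is mounted at the origin on the work surface. World frame = base frame: x ahead of the robot, y to its left, z up, the work surface at z = 0. Lengths are in m, angles in rad, forces in N, time in s.
With the tool pointing down it reaches from about 0.225 to 0.875 m from the base axis. Payload 3.4 kg.
Tool frame: the origin (TCP) lies at the very end of the fingers, on their centre line; the grasp point (between the pads) lies 19 mm behind it; z points along the fingers, y is the direction in which the jaws open and shut (so a half turn about z gives the same grasp; the last joint's range is limited). The gripper opens to 85 mm and grips with 20 to 120 N. Pads are 22 mm wide; open, the fingers measure 114 mm over their backs; the gripper's body (76 mm by 85 mm) begins 54 mm behind the grasp point. The pads swing forward as they close: fully open they stand 13 mm farther back than shut.
Start: joints at [-1.328, 0.276, 1.505, -0, 1.361, -0.121], TCP at [0.205, -0.537, 0.231] pointing down, gripper open.
Joint ranges: [-2.89, 2.89], [-0.75, 2.08], [0.22, 2.7], [-1.18, 4.32], [0.11, 2.71], [-2.7, 2.7]. Speed limits (rad/s): [2.57, 2.57, 3.14, 3.14, 3.14, 3.14].

INTERFACE

Orientations are given as a unit quaternion [w, x, y, z].
In Python, from rig import manip gives the robot as it stands. The module is installed in compiled form; this text tells all that it offers.
- The arm moves only by the tool carry_out, never from a script. Its argument "moves" is one flat list of numbers, 5 for each row, row after row: the opening in per cent of the stroke, from 0 (shut) to 100 (fully open), then the shift along the world's x, y, z in cm, then the turn about the world's z in rad. A call has exactly 10 rows; each row shifts and turns the commanded pose from where the row before left it; what a row does not reach is not made up. A row lasts 1/10 s, in which the tool goes at most 50 mm and 8.59 degrees, less where a joint would pass 70% of its speed; a pose out of reach is approached as far as the arm can. A call is refused whole if a number of a shift passes 5 or a number of a turn 0.15, either way. A call with a gripper value outside its range is refused whole. The fingers move at their own pace and stop on an object; "squeeze" is the grip in N (left out, the last holds). Time passes only in rows, so rows that do not move let the fingers close, or fill a call up. It gives the time, the measured TCP pose, the force and the opening at its end, in the units of the state.
- manip.get_state(): the state, without advancing time (a new reading comes with each control period).
- manip.get_image(name): name is "side" or "top"; returns the picture (400x640x3 uint8, red, green, blue); there is no depth.
- manip.camera_info(name): a dict with "fov_y" (degrees; the focal length in pixels is half the picture's height over the tangent of half this angle, whatever the lens; pixels are square), "cx", "cy" (the principal point, pixels), "dist" ([k1, k2, p1, p2, k3] as OpenCV has them; the pictures are not rectified), "rvec" (rotation vector, rad) and "tvec" (3), from world to camera coordinates, as OpenCV has them. Camera axes: x right, y down, z forward; pixel columns grow to the right and rows downward; lengths in m; the calibration is good to about 2 mm. A picture is of the moment at which its call begins. camera_info takes no time and is no camera call.
- manip.sign_off(): hands the job in, once; it reports no verdict.
The state is a dict: "clock": time; "qpos": joint angles; "qd": joint speeds; "effort": joint torques, N m; "position": TCP position; "ee_rot": TCP orientation; "contact_force": force on the tool from outside, world axes, zero at the start; "moment": the same for the moment, N m; "width": finger opening in m.
Only numpy, scipy, OpenCV 4.12 (cv2) and the standard library are available. Lean on these libraries where they do the work, as an engineer would, in place of code of your own. Each camera call takes 0.05 s, during which the arm holds its last target. There are 200 camera calls.

## Working session

There is one attempt and no reset: what is moved stays moved. The work goes in short steps, Python scripts to look and compute and a tool call to move; the robot and the scene stay as the last step left them, time stands still between calls to the robot, and variables do not carry over. Pictures are saved under pics/ and viewed, about 8 in all and at most 12, crops included, and the job is handed in when it is done.

Besides the shell and the picture viewer there is one more tool, called after ">>>" as name(argument=value, ...), one argument or row to a line, values as JSON. carry_out: Moves the arm, as the interface text tells. Its arguments: {"type":"object","properties":{"moves":{"type":"array","items":{"type":"number"}},"squeeze":{"type":"number"}},"required":["moves"]}

```bash
mkdir -p pics; cat > h.py <<'E'
import numpy as np, cv2
from rig import manip
def cam(n):
    c=manip.camera_info(n); f=200/np.tan(np.radians(c['fov_y'])/2)
    K=np.array([[f,0,c['cx']],[0,f,c['cy']],[0,0,1]]); return K,np.array(c['dist'],float),np.array(c['rvec'],float),np.array(c['tvec'],float)
def ray(n,uv):
    K,d,r,t=cam(n); R=cv2.Rodrigues(r)[0]
    p=cv2.undistortPoints(np.array(uv,float).reshape(-1,1,2),K,d).reshape(-1,2)
    D=np.c_[p,np.ones(len(p))]@R; return -R.T@t,D
def onz(n,uv,z):
    o,D=ray(n,uv); s=(z-o[2])/D[:,2]; return o+s[:,None]*D
def proj(n,P):
    K,d,r,t=cam(n); return cv2.projectPoints(np.array(P,float).reshape(-1,1,3),r,t,K,d)[0].reshape(-1,2)
def snap(n,name):
    im=manip.get_image(n)[:,:,::-1].copy(); cv2.imwrite(f'pics/{name}.png',im); return im
E
python3 - <<'E'
from h import *
for n in('side','top'):
    snap(n,n+'0'); K,d,r,t=cam(n); print(n,K[0,0],K[:2,2],d,-cv2.Rodrigues(r)[0].T@t)
E
```

```text
side 399.20008060809573 [324.27290439 199.72273908] [-0.01378005  0.          0.          0.          0.        ] [ 0.34176787 -0.78476808  1.04986453]
top 470.06355990532586 [325.11461508 199.55177875] [-0.11636562  0.          0.          0.          0.        ] [0.32579027 0.01422055 1.46390818]
```

View pics/side0.png

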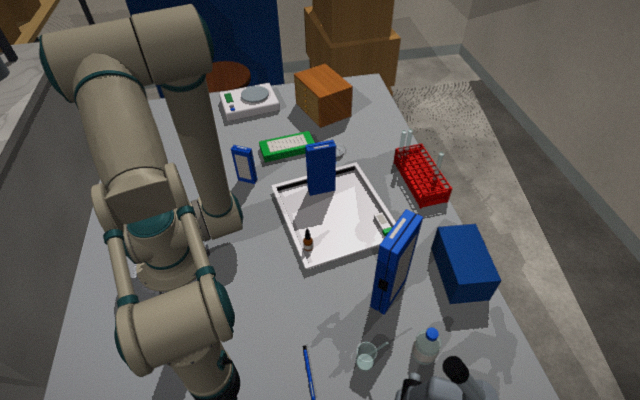

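View pics/top0.png

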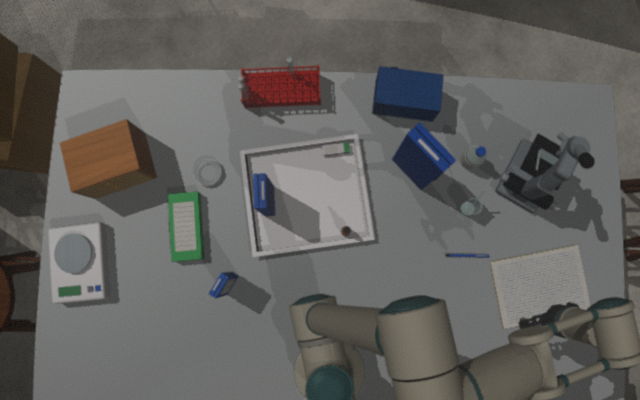

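The pictures show three standing blue box look-alikes:
- Small one on the bench: top view (222,285), side view (245,165).
- Large one on the bench: top (425,155), side (400,260).
- The one standing in the tray by the black strip: top (262,192), side (320,168).

The one in the tray is the middle-sized one and fits the description. I'll confirm it in a crop and measure.

```bash
python3 - <<'E'
from h import *
s=cv2.imread('pics/side0.png'); t=cv2.imread('pics/top0.png')
a=cv2.resize(s[125:275,260:410],None,fx=2.6,fy=2.6,interpolation=2); b=cv2.resize(t[130:260,235:385],None,fx=2.6,fy=2.6,interpolation=2)
b=cv2.copyMakeBorder(b,0,a.shape[0]-b.shape[0],0,0,0)
cv2.imwrite('pics/crop0.png',np.hstack([a,b]))
def blue(im,x0,x1,y0,y1):
    h=cv2.cvtColor(im,cv2.COLOR_BGR2HSV); m=cv2.inRange(h,(105,120,40),(130,255,255)); k=np.zeros_like(m);k[y0:y1,x0:x1]=m[y0:y1,x0:x1]; return k
for n,im,w in(('top',t,(248,285,165,220)),('side',s,(300,342,135,200))):
    m=blue(im,*w); c=max(cv2.findContours(m,0,2)[0],key=cv2.contourArea)
    print(n,cv2.boundingRect(c),cv2.approxPolyDP(c,2,True).reshape(-1,2).tolist())
# tray outline (white) in top
h=cv2.cvtColor(t,cv2.COLOR_BGR2HSV); m=cv2.inRange(h,(0,0,165),(180,40,255)); m[:130]=0;m[262:]=0;m[:,:235]=0;m[:,380:]=0
c=max(cv2.findContours(m,0,2)[0],key=cv2.contourArea); hull=cv2.convexHull(c); q=cv2.approxPolyDP(hull,5,True).reshape(-1,2)
print(q.tolist()); print(onz('top',q,0.026).round(3).tolist())
E
```

```text
top (254, 174, 13, 35) [[264, 174], [260, 174], [258, 178], [254, 175], [256, 208], [266, 207]]
side (306, 140, 30, 56) [[332, 140], [306, 145], [310, 195], [334, 189], [335, 145]]
[[261, 225]]
[[0.439, 0.223, 0.026]]
```

View pics/crop0.png

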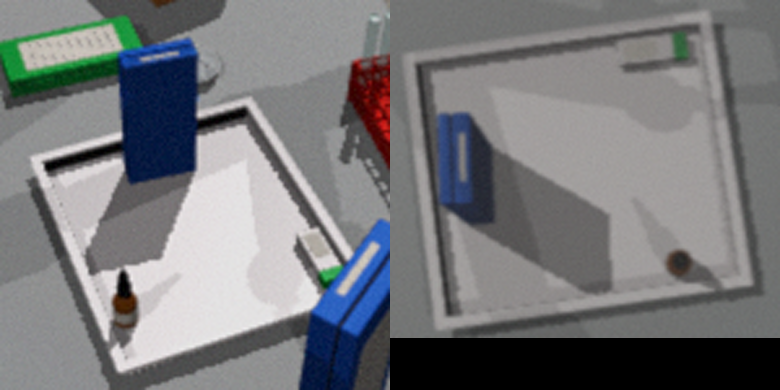

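The crop confirms it. The box stands in the tray by the black strip with its back towards the camera, so it is the middle-sized one. The tray corners and the box's top face are readable.

```bash
cat >> h.py <<'E'
def box3(): pass
E
python3 - <<'E'
from h import *
q=[(240.8,151.2),(358.8,134.6),(375.4,240.4),(253.1,256.2)]
P=onz('top',q,0.026); print('tray',P.round(3).tolist())
side=[(260+c[0]/2.6,125+c[1]/2.6) for c in((32,158),(252,98),(122,373))]
print('tray side far/near strip corners',onz('side',side,0.026).round(3).tolist())
c=P.mean(0); ex=((P[0]-P[1])+(P[3]-P[2]))/2; ey=((P[0]-P[3])+(P[1]-P[2]))/2
print(c.round(4),np.linalg.norm(ex),np.linalg.norm(ey),np.arctan2(ex[1],ex[0]),np.arctan2(ey[1],ey[0])-np.pi/2)
b=[(253.5,173.5),(265.5,173.5),(266.5,208.5),(255.3,209.6)]
B=onz('top',b,0.216);print('boxtop',B.round(4).tolist(),B.mean(0).round(4))
S=onz('side',[(310,195.5),(334.5,190)],0.006);print('heel edge',S.round(4).tolist(),S.mean(0).round(4))
S=onz('side',[(306,145),(335,140.5)],0.216);print('top back edge side',S.round(4).tolist(),S.mean(0))
E
```

```text
tray [[0.67, 0.298, 0.026], [0.733, -0.072, 0.026], [0.401, -0.129, 0.026], [0.343, 0.243, 0.026]]
tray side far/near strip corners [[0.345, 0.241, 0.026], [0.673, 0.298, 0.026], [0.409, -0.128, 0.026]]
[0.5368 0.0853 0.026 ] 0.37621974043633744 0.33397136231568547 1.733411652546058 -1.4028520433937413
boxtop [[0.5632, 0.2227, 0.216], [0.564, 0.19, 0.216], [0.4687, 0.1829, 0.216], [0.4649, 0.2129, 0.216]] [0.5152 0.2021 0.216 ]
heel edge [[0.4721, 0.1843, 0.006], [0.5638, 0.1932, 0.006]] [0.5179 0.1887 0.006 ]
top back edge side [[0.4715, 0.2128, 0.216], [0.5683, 0.2158, 0.216]] [0.51988767 0.21427362 0.216     ]
```

```bash
sed -i '/^def box3/d' h.py; cat >> h.py <<'E'
from scipy.spatial.transform import Rotation as Rn
def tool():
    s=manip.get_state(); q=s['ee_rot']; R=Rn.from_quat([q[1],q[2],q[3],q[0]]).as_matrix(); return s,R
E
python3 - <<'E'
from h import *
s,R=tool(); print(s['clock'],s['position'],s['width'],'tool y angle',np.arctan2(R[1,1],R[0,1]),'\n',R.round(3), s['qpos'])
print('dropper',onz('top',[(346,231)],.09),'mailer',onz('top',[(325,151),(350,148)],.019))
E
```

```text
0.1 [ 0.20447661 -0.53690545  0.2305267 ] 0.08550019125599989 tool y angle -1.207023306149279 
 [[ 0.935  0.356 -0.   ]
 [ 0.356 -0.935  0.002]
 [ 0.    -0.002 -1.   ]] [-1.32798177e+00  2.76537960e-01  1.50599647e+00 -3.60524831e-05
  1.36072661e+00 -1.20950783e-01]
dropper [[ 0.4233255  -0.03585163  0.09      ]] mailer [[ 0.67861846  0.03318467  0.019     ]
 [ 0.69046919 -0.04538853  0.019     ]]
```

>>> carry_out(
  moves=[53,1.56,3.7,0.6,-0.014,53,1.56,3.7,0.6,-0.014,53,1.56,3.7,0.6,-0.014,53,1.56,3.7,0.6,-0.014,53,1.56,3.7,0.6,-0.014,53,1.56,3.7,0.6,-0.014,53,1.56,3.7,0.6,-0.014,53,1.56,3.7,0.6,-0.014,53,1.56,3.7,0.6,-0.014,53,1.56,3.7,0.6,-0.014],
  squeeze=20,
)

```text
clock: 1.1
position: [0.3607, -0.1657, 0.2914]
ee_rot: [-0.0, 0.994, 0.111, -0.0]
contact_force: [1.1, -0.5, 0.5]
width: 0.0455
```

>>> carry_out(
  moves=[53,1.56,3.7,0,-0.014,53,1.56,3.7,0,-0.014,53,1.56,3.7,0,-0.014,53,1.56,3.7,0,-0.014,53,1.56,3.7,0,-0.014,53,1.56,3.7,0,-0.014,53,1.56,3.7,0,-0.014,53,1.56,3.7,0,-0.014,53,1.56,3.7,0,-0.014,53,0.5,2,0,0],
)

```text
clock: 2.1
position: [0.5069, 0.1885, 0.2905]
ee_rot: [-0.0, 0.999, 0.05, -0.0]
contact_force: [0.3, 0.2, 0.3]
width: 0.0453
```

```bash
cat >> h.py <<'E'
def duo(name,cs=(230,100,200,150),ct=(215,130,200,150)):
    o=[]
    for n,c in(('side',cs),('top',ct)):
        im=manip.get_image(n)[:,:,::-1]; cv2.imwrite(f'pics/{name}_{n}.png',im)
        o.append(cv2.resize(im[c[1]:c[1]+c[3],c[0]:c[0]+c[2]],None,fx=2,fy=2*1.0,interpolation=2))
    cv2.imwrite(f'pics/{name}.png',np.hstack(o))
E
python3 - <<'E'
from h import *
duo('p4')
s,R=tool();p=s['position']
for n in('side','top'): print(n,proj(n,[p,p+R[:,1]*.0225,p-R[:,1]*.0225]).round(1).tolist())
E
```

```text
side [[317.5, 129.8], [319.5, 134.2], [315.4, 125.5]]
top [[261.3, 190.3], [270.1, 189.6], [252.5, 190.9]]
```

View pics/p4.png

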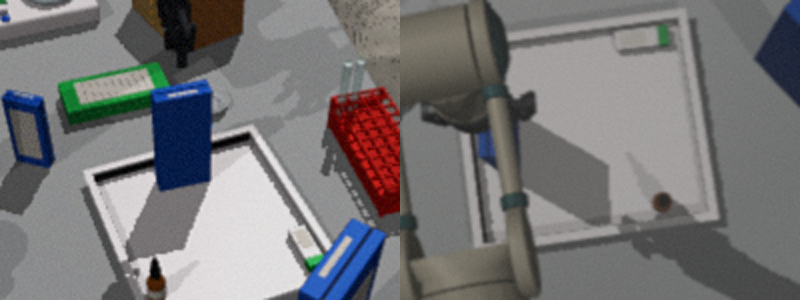

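The side view shows the fingertips above the box top at about (320,130). The arm blocks most of the top view. Next I move over the box and straddle its top loosely.

>>> carry_out(
  moves=[53,0.5,0.8,0,0,53,0.5,0.75,0,0,53,0,0,0,0,53,0,0,-1.5,0,53,0,0,-1.5,0,53,0,0,-1.5,0,53,0,0,-1.5,0,53,0,0,-1.5,0,53,0,0,-1.5,0,53,0,0,-1.0,0],
)

```text
clock: 3.2
position: [0.5155, 0.2002, 0.1904]
ee_rot: [0.0, 0.999, 0.048, -0.001]
contact_force: [-0.3, 0.1, -0.1]
width: 0.0451
```

>>> carry_out(
  moves=[53,0.03,-0.35,0,0,53,0.03,-0.35,0,0,53,0.03,-0.35,0,0,53,0.03,-0.35,0,0,53,0.03,-0.35,0,0,53,0.03,-0.35,0,0,53,0.03,-0.35,0,0,53,0.03,-0.35,0,0,53,0.03,-0.3,0,0,53,0,0,0,0],
)

```text
clock: 4.2
position: [0.5187, 0.1697, 0.1913]
ee_rot: [0.0, 0.999, 0.049, -0.0]
contact_force: [-0.8, 0.3, -0.5]
width: 0.0455
```

```bash
python3 - <<'E'
from h import *
duo('p5')
s,R=tool();print(s['position'],s['contact_force'],s['width'])
E
```

```text
[0.51867217 0.17005471 0.1912876 ] [0.84929116 0.22890083 0.26670946] 0.04525491393435729
```

View pics/p5.png

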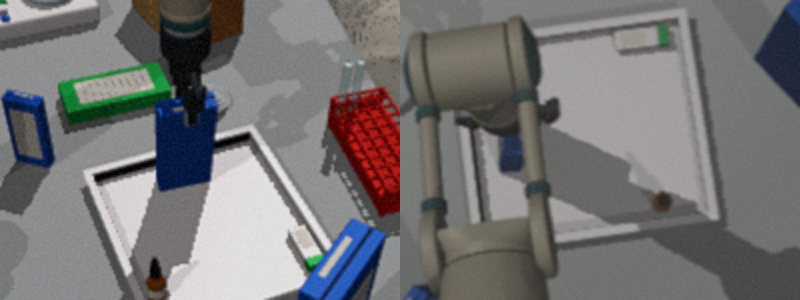

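The side view shows the fingers straddling the box top at (325,150), roughly centred on its width. The box has begun to tip. I continue past balance onto the rear finger.

>>> carry_out(
  moves=[53,0.03,-0.3,0,0,53,0.03,-0.3,0,0,53,0.03,-0.3,0,0,53,0.03,-0.3,0,0,53,0.03,-0.3,0,0,53,0.03,-0.3,0,0,53,0.03,-0.3,0,0,53,0.03,-0.3,0,0,53,0,0,0,0,53,0,0,0,0],
)

```text
clock: 5.3
position: [0.5212, 0.146, 0.1914]
ee_rot: [0.0, 0.999, 0.049, 0.0]
contact_force: [0.9, 0.0, 0.4]
width: 0.0454
```

>>> carry_out(
  moves=[58,0,0,-0.3,0,63,0,0,-0.3,0,68,0,0,-0.3,0,73,0,0,-0.3,0,78,0,0,-0.4,0,83,0,0,-0.4,0,88,0,0,-0.4,0,93,0,0,-0.3,0,100,0,0,-0.3,0,100,0,0,0,0],
)

```text
clock: 6.3
position: [0.5209, 0.146, 0.1609]
ee_rot: [0.0, 0.999, 0.049, -0.0]
contact_force: [0.7, -0.1, 0.1]
width: 0.0851
```

```bash
python3 - <<'E'
from h import *
duo('p6')
s,R=tool();print(s['position'],s['contact_force'],s['width'])
E
```

```text
[0.52107108 0.14613611 0.16125513] [-0.27423906 -0.59248386  0.41815757] 0.08570301850003523
```

View pics/p6.png

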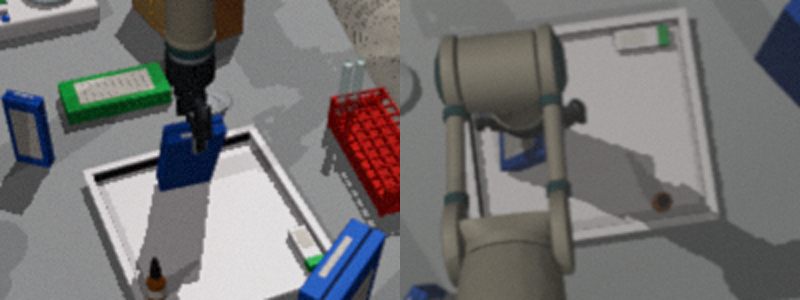

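The side view shows the box leaning back about 24°, resting on the rear finger near its mid-width. I now pivot the gripper a quarter turn about that finger so both fingers end up on the back side.

```bash
python3 - <<'E'
import numpy as np
a=-1.47;r=4.95
for i in range(12):
    b=a+.13; print(round(-r*(np.cos(b)-np.cos(a)),2),round(-r*(np.sin(b)-np.sin(a)),2)); a=b
E
```

```text
-0.63 -0.11
-0.62 -0.19
-0.59 -0.27
-0.55 -0.34
-0.5 -0.41
-0.44 -0.47
-0.38 -0.52
-0.31 -0.57
-0.23 -0.6
-0.15 -0.63
-0.07 -0.64
0.02 -0.64
```

>>> carry_out(
  moves=[100,-0.63,-0.11,0,0.13,100,-0.62,-0.19,0,0.13,100,-0.59,-0.27,0,0.13,100,-0.55,-0.34,0,0.13,100,-0.5,-0.41,0,0.13,100,-0.44,-0.47,0,0.13,100,-0.38,-0.52,0,0.13,100,-0.31,-0.57,0,0.13,100,-0.23,-0.6,0,0.13,100,-0.15,-0.63,0,0.13],
)

```text
clock: 7.4
position: [0.4772, 0.1049, 0.1617]
ee_rot: [0.0, 0.764, 0.645, 0.0]
contact_force: [0.6, 0.8, -1.1]
width: 0.0852
```

```bash
python3 - <<'E'
from h import *
duo('p7')
s,R=tool();print(s['position'],s['contact_force'],s['width'],np.arctan2(R[1,1],R[0,1]),s['qpos'])
E
```

```text
[0.47709546 0.10455127 0.16162141] [ 0.42706173  0.14037244 -0.29711449] 0.08484561875862864 -0.17402728382538676 [ 7.33032600e-02  1.98404027e-01  1.79563833e+00 -2.13216498e-04
  1.14694779e+00  2.47418188e-01]
```

View pics/p7.png

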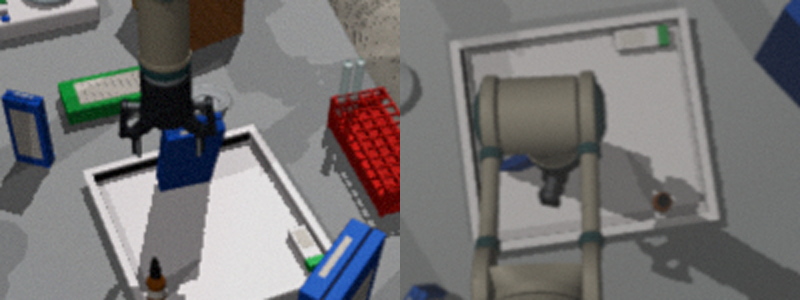

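Both views show the box resting on the right-hand finger, with the other finger clear past its near side. I finish the turn, close partway, and centre both fingers on the back edge.

>>> carry_out(
  moves=[100,-0.07,-0.64,0,0.13,100,0.02,-0.64,0,0.13,100,0.1,-0.49,0,0.1,94,0.6,0.05,0,0,88,0.6,0.05,0,0,82,0.6,0.05,0,0,76,0.6,0.05,0,0,70,0.6,0.05,0,0,64,0.6,0.05,0,0,59,0.6,0.05,0,0],
)

```text
clock: 8.5
position: [0.5201, 0.0909, 0.1612]
ee_rot: [-0.0, 0.638, 0.77, -0.0]
contact_force: [-1.3, -1.0, -0.4]
width: 0.0501
```

```bash
python3 - <<'E'
from h import *
duo('p8',ct=(215,150,200,150))
s,R=tool();print(s['position'],s['contact_force'],s['width'],np.arctan2(R[1,1],R[0,1]))
E
```

```text
[0.52065683 0.09090641 0.16125192] [ 0.57332919 -1.23754049 -0.2282375 ] 0.05030881029939264 0.18683036014093565
```

View pics/p8.png

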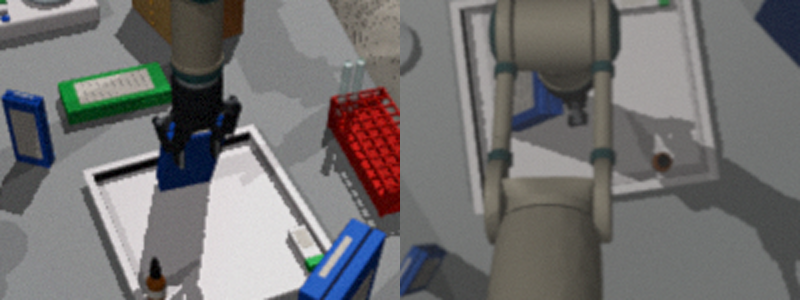

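Now two fingers sit under the back edge. I lower the box to about 42°.

>>> carry_out(
  moves=[59,0.07,-0.55,-0.25,-0.01,59,0.07,-0.55,-0.25,-0.01,59,0.07,-0.55,-0.25,0,59,0.07,-0.55,-0.28,0,59,0.07,-0.55,-0.28,0,59,0.07,-0.55,-0.3,0,59,0.07,-0.55,-0.3,0,59,0.07,-0.55,-0.3,0,59,0.07,-0.55,-0.3,0,59,0.07,-0.45,-0.3,0],
)

```text
clock: 9.6
position: [0.5267, 0.0363, 0.133]
ee_rot: [0.0, 0.646, 0.764, 0.0]
contact_force: [-0.9, -0.5, 0.1]
width: 0.0502
```

```bash
python3 - <<'E'
from h import *
duo('p9',ct=(215,150,200,150))
for i in range(3):
    s,R=tool();print(s['position'],s['contact_force'],s['moment'],s['width'],np.arctan2(R[1,1],R[0,1])); manip.get_image('top')
E
```

```text
[0.52653165 0.03609106 0.13274893] [-0.82191918 -1.50317394 -0.27802015] [-0.12784404  0.00144426 -0.00920877] 0.05044416001614537 0.1663281818892192
[0.5266684  0.03646678 0.13305277] [ 0.51998207 -0.88812287 -0.27347667] [-0.11555696  0.01375218 -0.03833604] 0.05051788808523759 0.16646119070887858
[0.52670606 0.03667836 0.13322298] [ 0.51300573 -0.38365528 -0.07293707] [-0.10907663 -0.01913604 -0.05683456] 0.05042265922478756 0.1667005399397148
```

View pics/p9.png

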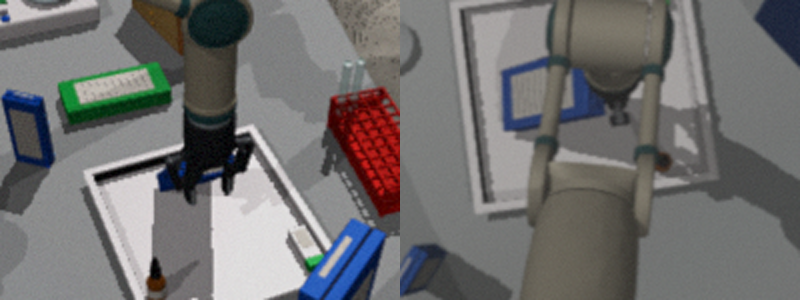

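The views show the box held at about 42°, lid and card visible from above with its foot end near top-view px (268,198). Next I slide it towards the strip at constant height, so the foot is braced before the final lowering.

>>> carry_out(
  moves=[59,-0.05,0.3,0,0,59,-0.05,0.3,0,0,59,-0.05,0.3,0,0,59,-0.05,0.3,0,0,59,-0.05,0.3,0,0,59,0,0,0,0,59,0,0,0,0,59,0,0,0,0,59,0,0,0,0,59,0,0,0,0],
)

```text
clock: 10.85
position: [0.526, 0.0507, 0.1349]
ee_rot: [0.003, 0.646, 0.764, 0.001]
contact_force: [0.5, -6.1, 7.7]
width: 0.0505
```

```bash
cat >> h.py <<'E'
def lid(name):
    im=snap('top',name); h=cv2.cvtColor(im,cv2.COLOR_BGR2HSV); m=cv2.inRange(h,(105,100,30),(130,255,255)); m[:150]=0;m[235:]=0;m[:,:235]=0;m[:,375:]=0
    c=max(cv2.findContours(m,0,2)[0],key=cv2.contourArea); return c,cv2.approxPolyDP(c,2,True).reshape(-1,2)
E
python3 - <<'E'
from h import *
import h
im=cv2.imread('pics/p9_top.png'); f=h.snap; h.snap=lambda n,k:im; c,q=lid('x'); print('before',cv2.boundingRect(c),q.tolist()); h.snap=f
c,q=lid('a1'); print('after',cv2.boundingRect(c),q.tolist())
s,R=tool();print(s['position'],s['contact_force'],s['moment'])
E
```

```text
before (295, 184, 22, 27) [[303, 184], [302, 203], [296, 205], [296, 210], [316, 206], [316, 200], [310, 196]]
after (289, 186, 23, 25) [[299, 186], [296, 187], [297, 202], [290, 205], [289, 210], [311, 205]]
[0.52599333 0.05074574 0.13488573] [ 0.67936304 -6.58952631  6.80189533] [-0.66693411 -0.33992739 -0.25383661]
```

```bash
python3 - <<'E'
from h import *
for f in('p9_top','a1'):
    im=cv2.imread(f'pics/{f}.png'); h=cv2.cvtColor(im,cv2.COLOR_BGR2HSV); m=cv2.inRange(h,(105,100,30),(130,255,255)); m[:150]=0;m[235:]=0;m[:,:255]=0;m[:,375:]=0
    print(f,[(r,int(np.where(m[r])[0].min())) for r in range(178,222,3) if m[r].any()])
a=cv2.imread('pics/a1.png')[140:240,240:360]; cv2.imwrite('pics/a1c.png',cv2.resize(a,None,fx=4,fy=4,interpolation=2))
E
```

```text
p9_top [(181, 281), (184, 270), (187, 266), (190, 267), (193, 267), (196, 267), (199, 267), (202, 267), (205, 267), (208, 267), (211, 267), (214, 268)]
a1 [(181, 278), (184, 270), (187, 266), (190, 266), (193, 266), (196, 266), (199, 266), (202, 266), (205, 267), (208, 267), (211, 267), (214, 267)]
```

View pics/a1c.png

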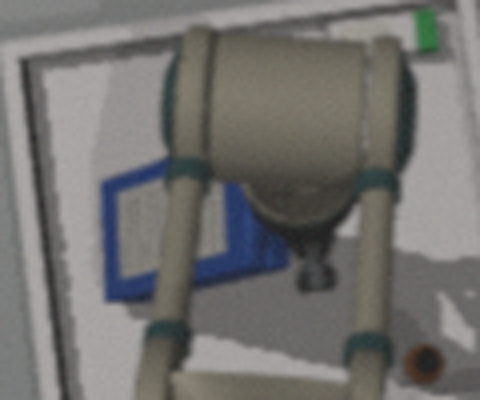

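The foot hasn't moved. It's still at column 266–267, so floor friction is high and the box just rocked back up. I'll lower it further, to about 60°, before sliding.

>>> carry_out(
  moves=[59,0.05,-0.38,0,0,59,0.06,-0.38,0,0,59,0.06,-0.38,0,0,59,0.06,-0.38,0,0,59,0.06,-0.37,-0.37,0,59,0.06,-0.37,-0.37,0,59,0.06,-0.37,-0.37,0,59,0.06,-0.37,-0.37,0,59,0.06,-0.37,-0.37,0,59,0.06,-0.37,-0.37,0],
)

```text
clock: 11.9
position: [0.5298, 0.0142, 0.1105]
ee_rot: [-0.0, 0.646, 0.764, -0.0]
contact_force: [0.4, -1.5, -0.5]
width: 0.0505
```

>>> carry_out(
  moves=[59,0.04,-0.22,-0.25,0,59,0.04,-0.22,-0.25,0,59,0.04,-0.22,-0.25,0,59,0.04,-0.2,-0.25,0,59,0.04,-0.2,-0.25,0,59,0.03,-0.2,-0.25,0,59,0.03,-0.18,-0.25,0,59,0.03,-0.18,-0.25,0,59,0,0,0,0,59,0,0,0,0],
)

```text
clock: 12.9
position: [0.533, -0.0019, 0.091]
ee_rot: [0.0, 0.646, 0.764, 0.0]
contact_force: [0.3, -1.0, -0.5]
width: 0.0507
```

```bash
cat >> h.py <<'E'
def edges(name):
    im=snap('top',name); h=cv2.cvtColor(im,cv2.COLOR_BGR2HSV); m=cv2.inRange(h,(105,100,30),(130,255,255)); m[:150]=0;m[235:]=0;m[:,:247]=0;m[:,375:]=0
    L=[(r,int(np.where(m[r])[0].min()),int(np.where(m[r])[0].max())) for r in range(178,224,4) if m[r].any()]
    s,R=tool(); print(L); print(s['clock'],s['position'],s['contact_force'],s['moment'],np.arctan2(R[1,1],R[0,1]))
E
python3 -c "
from h import *
edges('a2')"
```

```text
[(178, 302, 307), (182, 282, 299), (186, 268, 321), (190, 268, 322), (194, 268, 324), (198, 268, 327), (202, 269, 329), (206, 269, 329), (210, 269, 300), (214, 270, 279)]
12.95 [ 0.53292799 -0.00178659  0.09106374] [-0.75176212 -1.37400292 -0.53923103] [-0.13958223 -0.00151077 -0.04423651] 0.16691222972578484
```

>>> carry_out(
  moves=[59,-0.05,0.3,0,0,59,-0.05,0.3,0,0,59,-0.05,0.3,0,0,59,-0.05,0.3,0,0,59,-0.05,0.3,0,0,59,0,0,0,0,59,0,0,0,0,59,0,0,0,0,59,0,0,0,0,59,0,0,0,0],
)

```text
clock: 13.95
position: [0.5303, 0.0132, 0.0909]
ee_rot: [-0.0, 0.646, 0.764, -0.0]
contact_force: [-0.6, -1.9, -0.4]
width: 0.0501
```

```bash
python3 -c "
from h import *
edges('a3')"
```

```text
[(182, 283, 299), (186, 264, 315), (190, 263, 316), (194, 263, 318), (198, 263, 320), (202, 264, 323), (206, 264, 324), (210, 264, 308), (214, 265, 282)]
14.0 [0.53025046 0.01315555 0.09092909] [-0.20035736 -1.22786287 -1.1348767 ] [-0.14087982 -0.01436147  0.00720753] 0.1669130210046329
```

It slides: the foot end moved 5 px, matching the 15 mm push. I carry on to the strip.

>>> carry_out(
  moves=[59,-0.05,0.3,0,0,59,-0.05,0.3,0,0,59,-0.05,0.3,0,0,59,-0.05,0.3,0,0,59,-0.05,0.3,0,0,59,-0.05,0.3,0,0,59,-0.05,0.3,0,0,59,-0.05,0.3,0,0,59,-0.05,0.3,0,0,59,0,0,0,0],
)

```text
clock: 15.0
position: [0.5256, 0.0408, 0.0909]
ee_rot: [-0.0, 0.646, 0.764, 0.0]
contact_force: [1.0, -0.2, -0.2]
width: 0.0503
```

```bash
python3 -c "
from h import *
edges('a4')"
```

```text
[(182, 281, 288), (186, 266, 280), (190, 253, 305), (194, 254, 307), (198, 254, 310), (202, 254, 314), (206, 255, 314), (210, 255, 307), (214, 255, 283), (218, 256, 263)]
15.05 [0.5255996  0.04062336 0.0908988 ] [ 0.57769684 -0.80742463 -0.9391766 ] [-0.15214018 -0.0032013  -0.00449561] 0.16736895321911693
```

>>> carry_out(
  moves=[59,-0.02,0.15,0,0,59,-0.02,0.15,0,0,59,-0.02,0.15,0,0,59,-0.03,0.15,0,0,59,-0.03,0.15,0,0,59,-0.02,0.15,0,0,59,-0.02,0.1,0,0,59,0,0,0,0,59,0,0,0,0,59,0,0,0,0],
)

```text
clock: 16.05
position: [0.5242, 0.0503, 0.0909]
ee_rot: [-0.0, 0.646, 0.764, 0.0]
contact_force: [0.2, -0.9, -1.4]
width: 0.05
```

```bash
python3 -c "
from h import *
edges('a5')"
```

```text
[(182, 283, 284), (186, 266, 280), (190, 250, 301), (194, 251, 303), (198, 251, 306), (202, 251, 308), (206, 252, 311), (210, 252, 306), (214, 253, 279), (218, 253, 265)]
16.1 [0.52413771 0.05027494 0.09093061] [-0.40854844 -0.42650044 -0.0887146 ] [-0.1550349 -0.0004116 -0.0064242] 0.16696493512677496
```

>>> carry_out(
  moves=[59,-0.02,0.1,0,0,59,-0.02,0.1,0,0,59,-0.02,0.1,0,0,59,-0.01,0.1,0,0,59,-0.01,0.1,0,0,59,-0.01,0.1,0,0,59,0,0,0,0,59,0,0,0,0,59,0,0,0,0,59,0,0,0,0],
)

```text
clock: 17.1
position: [0.5243, 0.0557, 0.0914]
ee_rot: [0.001, 0.646, 0.764, 0.0]
contact_force: [2.9, -5.3, 1.3]
width: 0.0506
```

```bash
python3 -c "
from h import *
edges('a6')"
```

```text
[(186, 265, 279), (190, 250, 299), (194, 249, 301), (198, 250, 304), (202, 250, 307), (206, 251, 310), (210, 251, 304), (214, 252, 277), (218, 252, 266)]
17.15 [0.52422761 0.05568581 0.09142096] [ 2.21301516 -5.10083589  1.29318076] [-0.67515654 -0.34477514 -0.15395818] 0.1669531212972376
```

The foot has reached the strip: force is about 5.5 N and the foot end has stopped. I now lower the braced box gradually.

>>> carry_out(
  moves=[59,0.02,-0.1,-0.19,0,59,0.02,-0.1,-0.19,0,59,0.02,-0.1,-0.19,0,59,0.02,-0.1,-0.19,0,59,0.02,-0.09,-0.19,0,59,0.01,-0.09,-0.19,0,59,0.01,-0.09,-0.19,0,59,0.01,-0.09,-0.19,0,59,0.01,-0.09,-0.19,0,59,0.01,-0.08,-0.19,0],
)

```text
clock: 18.15
position: [0.5249, 0.0468, 0.0718]
ee_rot: [-0.0, 0.646, 0.764, 0.0]
contact_force: [1.5, -4.4, 0.6]
width: 0.0503
```

```bash
python3 -c "
from h import *
edges('a7')"
```

```text
[(182, 285, 286), (186, 268, 284), (190, 249, 302), (194, 249, 304), (198, 250, 307), (202, 250, 310), (206, 251, 311), (210, 251, 310), (214, 252, 281), (218, 252, 269)]
18.2 [0.52471929 0.0467074  0.07154949] [ 2.00265194 -4.81899033  1.18663459] [-0.66897675 -0.31829481 -0.12410317] 0.1669068018116072
```

>>> carry_out(
  moves=[59,0.02,-0.08,-0.2,0,59,0.02,-0.08,-0.2,0,59,0.01,-0.08,-0.2,0,59,0.01,-0.07,-0.2,0,59,0.01,-0.07,-0.2,0,59,0.01,-0.07,-0.2,0,59,0.01,-0.06,-0.2,0,59,0.01,-0.06,-0.2,0,59,0.01,-0.06,-0.2,0,59,0.01,-0.06,-0.2,0],
)

```text
clock: 19.2
position: [0.5259, 0.0401, 0.0518]
ee_rot: [-0.0, 0.646, 0.764, -0.0]
contact_force: [0.6, -2.8, -0.6]
width: 0.0502
```

```bash
python3 -c "
from h import *
edges('a8')"
```

```text
[(186, 271, 289), (190, 250, 268), (194, 250, 306), (198, 250, 309), (202, 250, 313), (206, 251, 315), (210, 251, 314), (214, 252, 285), (218, 252, 270)]
19.25 [0.52569952 0.04001345 0.0514861 ] [ 1.14708104 -2.38730621 -0.2817288 ] [-0.36218576 -0.13553446 -0.06610346] 0.16692401738324475
```

>>> carry_out(
  moves=[59,0.01,-0.05,-0.17,0,59,0.01,-0.04,-0.17,0,59,0.01,-0.04,-0.17,0,59,0.01,-0.04,-0.17,0,59,0.01,-0.03,-0.17,0,59,0,-0.03,-0.17,0,59,0,-0.03,-0.17,0,59,0,-0.03,-0.17,0,59,0,-0.02,-0.17,0,59,0,-0.02,-0.17,0],
)

```text
clock: 20.25
position: [0.5268, 0.0366, 0.0349]
ee_rot: [0.0, 0.646, 0.764, 0.0]
contact_force: [1.1, -2.5, -0.8]
width: 0.0505
```

```bash
python3 -c "
from h import *
edges('a9')"
```

```text
[(186, 273, 291), (190, 250, 270), (194, 250, 308), (198, 250, 310), (202, 251, 314), (206, 251, 317), (210, 252, 317), (214, 252, 285), (218, 253, 272)]
20.3 [0.52668102 0.03648025 0.03471514] [ 0.91557643 -2.03725061 -0.88047437] [-0.36776898 -0.17048701 -0.11532606] 0.16702642344763055
```

>>> carry_out(
  moves=[59,0,-0.02,-0.16,0,59,0,-0.02,-0.16,0,59,0,-0.02,-0.16,0,59,0,-0.01,-0.16,0,59,0,-0.01,-0.16,0,59,0,-0.01,-0.16,0,59,0,-0.01,-0.16,0,59,0,-0.01,-0.16,0,59,0,0,-0.16,0,59,0,0,-0.16,0],
)

```text
clock: 21.3
position: [0.5276, 0.0348, 0.0192]
ee_rot: [0.001, 0.645, 0.764, 0.0]
contact_force: [2.4, -6.7, -0.1]
width: 0.0503
```

```bash
python3 -c "
from h import *
edges('a10'); duo('p11',ct=(215,140,200,150))"
```

```text
[(186, 276, 292), (190, 250, 272), (194, 250, 309), (198, 250, 310), (202, 251, 314), (206, 251, 318), (210, 252, 318), (214, 252, 286), (218, 253, 272)]
21.35 [0.52752578 0.03468108 0.01898317] [ 2.67053455 -6.76799825 -0.76656822] [-0.96997378 -0.34364849 -0.12058604] 0.16753111820613242
```

View pics/p11.png

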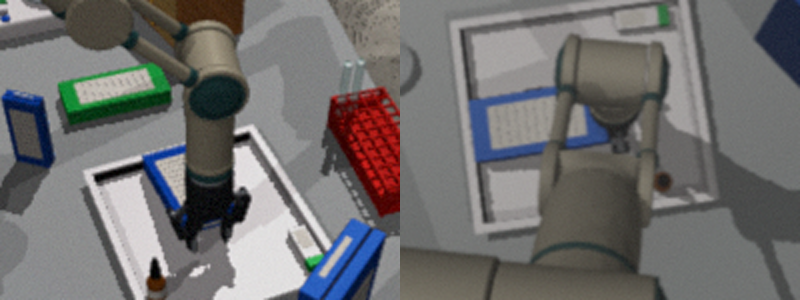

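The box is almost down, with card up and foot at the strip, and it's held by light pressure on the top end. I lower it the rest of the way.

>>> carry_out(
  moves=[59,0,0,-0.1,0,59,0,0,-0.1,0,59,0,0,-0.1,0,59,0,0,-0.1,0,59,0,0,-0.1,0,59,0,0,-0.1,0,59,0,0,-0.1,0,59,0,0,-0.1,0,59,0,0,-0.1,0,59,0,0,-0.1,0],
)

```text
clock: 22.45
position: [0.5284, 0.034, 0.0094]
ee_rot: [0.002, 0.645, 0.764, 0.0]
contact_force: [4.0, -9.6, 0.0]
width: 0.0509
```

```bash
python3 -c "
from h import *
edges('a11')"
```

```text
[(186, 276, 293), (190, 250, 273), (194, 250, 309), (198, 251, 311), (202, 251, 314), (206, 252, 319), (210, 252, 319), (214, 252, 286), (218, 253, 273)]
22.5 [0.52837384 0.03400959 0.009299  ] [ 3.52979928 -8.79110834 -0.70970748] [-1.14374988 -0.43642418 -0.21133646] 0.167875345170364
```

```bash
python3 - <<'E'
from h import *
im=snap('side','s12'); h=cv2.cvtColor(im,cv2.COLOR_BGR2HSV); m=cv2.inRange(h,(103,100,25),(130,255,255)); m[:165]=0;m[225:]=0;m[:,:285]=0;m[:,330:]=0
print([(r,int(np.where(m[r])[0].min())) for r in range(170,222,3) if m[r].any()])
C=np.array([.537,.0853,0]);a=1.737;ex=np.array([np.cos(a),np.sin(a),0]);ey=np.array([-np.sin(a),np.cos(a),0]);ez=np.array([0,0,1.])
for th in(80,83,86,90):
    t=np.radians(th);H=C+(.170-.018/np.tan(t))*ex+.006*ez; u=-np.sin(t)*ex+np.cos(t)*ez; n=np.cos(t)*ex+np.sin(t)*ez
    P=[H+.048*ey,H+.048*ey+.21*u,H+.048*ey+.034*n,H+.048*ey+.034*n+.21*u]
    print(th,'back foot/top, lid foot/top near side',proj('side',P).round(1).tolist(),'lid far',proj('side',[P[2]-.096*ey,P[3]-.096*ey]).round(1).tolist())
E
```

```text
[(173, 318), (176, 307), (179, 302), (182, 301), (185, 302), (188, 304), (191, 305), (194, 307), (197, 309), (200, 310), (203, 313), (206, 314), (209, 322), (212, 320), (215, 321)]
80 back foot/top, lid foot/top near side [[304.6, 184.7], [324.5, 218.8], [303.7, 177.1], [323.8, 210.8]] lid far [[328.4, 170.5], [351.1, 202.8]]
83 back foot/top, lid foot/top near side [[304.5, 184.5], [324.6, 221.0], [303.7, 177.2], [324.1, 213.5]] lid far [[328.5, 170.6], [351.3, 205.5]]
86 back foot/top, lid foot/top near side [[304.5, 184.3], [324.6, 223.1], [303.8, 177.3], [324.3, 216.0]] lid far [[328.6, 170.7], [351.4, 208.0]]
90 back foot/top, lid foot/top near side [[304.3, 184.1], [324.6, 225.7], [303.9, 177.5], [324.5, 219.3]] lid far [[328.7, 170.9], [351.4, 211.2]]
```

The left boundary's slope fits about 82°, so the top end is still held a little up by pad friction. I go to the lowest safe height, then ease the pressure slowly so it slides down.

>>> carry_out(
  moves=[59,0,0,-0.1,0,59,0,0,-0.1,0,59,0,0,-0.1,0,59,0,0,-0.05,0,59,0,-0.03,0,0,59,0,-0.03,0,0,59,0,-0.03,0,0,59,0,-0.03,0,0,59,0,-0.03,0,0,59,0,-0.03,0,0],
)

```text
clock: 23.55
position: [0.5277, 0.0333, 0.0058]
ee_rot: [0.001, 0.646, 0.764, 0.001]
contact_force: [3.4, -4.8, -0.3]
width: 0.0506
```

```bash
cat >> h.py <<'E'
def sidemask(name):
    im=snap('side',name); h=cv2.cvtColor(im,cv2.COLOR_BGR2HSV); m=cv2.inRange(h,(103,100,25),(130,255,255)); m[:165]=0;m[230:]=0;m[:,:285]=0;m[:,360:]=0
    L=[(r,int(np.where(m[r])[0].min())) for r in range(170,228,3) if m[r].any()]; F=np.array([l for l in L if 185<=l[0]<=206]); print(L,'slope',1/np.polyfit(F[:,0],F[:,1],1)[0])
E
python3 -c "
from h import *
edges('a12');sidemask('s13')"
```

```text
[(186, 277, 294), (190, 250, 274), (194, 250, 309), (198, 251, 311), (202, 251, 314), (206, 252, 319), (210, 252, 319), (214, 253, 286), (218, 253, 273)]
23.6 [0.52765595 0.03329998 0.00572591] [ 1.90294377 -5.28658852 -0.15853543] [-0.69351584 -0.36763561 -0.20171513] 0.16662733146702516
[(173, 319), (176, 307), (179, 302), (182, 301), (185, 303), (188, 304), (191, 306), (194, 307), (197, 309), (200, 311), (203, 312), (206, 313), (209, 323), (212, 321), (215, 320)] slope 1.9842519685039515
```

>>> carry_out(
  moves=[59,0,-0.03,0,0,59,0,-0.03,0,0,59,0,-0.03,0,0,59,0,-0.03,0,0,59,0,-0.03,0,0,59,0,-0.03,0,0,59,0,-0.03,0,0,59,0,-0.03,0,0,59,0,-0.03,0,0,59,0,-0.03,0,0],
)

```text
clock: 24.65
position: [0.5265, 0.031, 0.0055]
ee_rot: [-0.0, 0.646, 0.764, 0.0]
contact_force: [-0.1, -0.5, 0.4]
width: 0.05
```

```bash
python3 -c "
from h import *
edges('a13');sidemask('s14')"
```

```text
[(186, 279, 295), (190, 250, 276), (194, 251, 259), (198, 251, 311), (202, 252, 314), (206, 252, 319), (210, 253, 320), (214, 253, 288), (218, 254, 274)]
24.7 [0.52653883 0.03088638 0.00552783] [ 0.05375441 -0.14831216 -0.20528699] [-0.01939189  0.00063562 -0.01034881] 0.16698510219081944
[(173, 321), (176, 310), (179, 302), (182, 301), (185, 302), (188, 304), (191, 305), (194, 307), (197, 308), (200, 310), (203, 311), (206, 313), (209, 342), (212, 320), (215, 320), (218, 330), (221, 327), (224, 321)] slope 1.9687500000000067
```

The force is now zero, so the box is down. A final firm push on the top end seats the foot square against the strip.

>>> carry_out(
  moves=[59,0,0,0.3,0,59,0,0,0.3,0,59,-0.02,0.1,0,0,59,-0.02,0.1,0,0,59,-0.02,0.1,0,0,59,-0.02,0.1,0,0,59,-0.01,0.1,0,0,59,-0.01,0.1,0,0,59,0,0,0,0,59,0,0,0,0],
)

```text
clock: 25.75
position: [0.527, 0.0339, 0.0118]
ee_rot: [0.003, 0.644, 0.765, -0.001]
contact_force: [1.4, -11.6, 1.0]
width: 0.0503
```

```bash
python3 -c "
from h import *
edges('a14')"
```

```text
[(186, 279, 293), (190, 250, 276), (194, 250, 258), (198, 251, 259), (202, 251, 313), (206, 252, 318), (210, 252, 320), (214, 253, 285), (218, 253, 274)]
25.8 [0.52701313 0.03387582 0.01183798] [  0.94505803 -11.54053289   1.20745902] [-1.75205799 -0.08266185  0.19770749] 0.1700997645542412
```

>>> carry_out(
  moves=[59,-0.02,0.1,0,0,59,-0.02,0.1,0,0,59,0,0,0,0,59,0,0,0,0,59,0.02,-0.1,0,0,59,0.05,-0.3,0,0,59,0.08,-0.5,0,0,59,0.1,-0.6,0,0,59,0.1,-0.6,0.5,0,59,0.1,-0.6,1,0],
)

```text
clock: 26.8
position: [0.529, 0.0116, 0.0264]
ee_rot: [-0.001, 0.646, 0.764, -0.0]
contact_force: [0.6, 0.4, -0.6]
width: 0.0502
```

>>> carry_out(
  moves=[59,0,-0.5,3,0,59,0,-0.5,4,0,59,0,0,4,0,59,0,0,4,0,59,0,0,4,0,59,0,-2,3,0,59,-1.5,-4,0,0,59,-1.5,-4,0,0,59,-1.5,-4,0,0,59,-1.5,-4,0,0],
)

```text
clock: 27.8
position: [0.4688, -0.1795, 0.2477]
ee_rot: [0.001, 0.645, 0.764, 0.0]
contact_force: [1.1, -0.7, -0.1]
width: 0.0504
```

>>> carry_out(
  moves=[59,-1.5,-4,0,0,59,-1.5,-4,0,0,59,-1.5,-4,0,0,59,-1.5,-4,0,0,59,-1.5,-4,0,0,59,-1.5,-4,0,0,59,-1.5,-4,0,0,59,0,0,0,0,59,0,0,0,0,59,0,0,0,0],
)

```text
clock: 28.8
position: [0.3648, -0.4571, 0.2469]
ee_rot: [-0.0, 0.646, 0.764, 0.0]
contact_force: [0.7, 0.6, 0.3]
width: 0.0503
```

```bash
python3 - <<'E'
from h import *
edges('z1'); duo('p15',ct=(215,125,200,150))
im=cv2.imread('pics/z1.png'); h=cv2.cvtColor(im,cv2.COLOR_BGR2HSV); m=cv2.inRange(h,(105,100,30),(130,255,255)); m[:150]=0;m[235:]=0;m[:,:247]=0;m[:,345:]=0
c=cv2.convexHull(max(cv2.findContours(m,0,2)[0],key=cv2.contourArea)); r=cv2.minAreaRect(onz('top',c.reshape(-1,2),.04)[:,:2].astype(np.float32)); B=cv2.boxPoints(r); print(r)
C=np.array([.537,.0853])
for a in(1.73,1.737,1.745):
    R=np.array([[np.cos(a),np.sin(a)],[-np.sin(a),np.cos(a)]]); print(a,((B-C)@R.T).round(4).tolist())
E
```

```text
[(182, 309, 315), (186, 279, 317), (190, 250, 317), (194, 250, 318), (198, 251, 318), (202, 251, 319), (206, 252, 319), (210, 252, 320), (214, 253, 302), (218, 253, 273)]
28.85 [ 0.36506621 -0.45691165  0.24696514] [-0.31598587 -0.88224006 -0.30386418] [-0.0102462  -0.01098095 -0.01535473] 0.1681393668021919
((0.5146830677986145, 0.15139229595661163), (0.09611362218856812, 0.2077290117740631), 9.545881271362305)
1.73 [[0.1723, 0.0604], [-0.0354, 0.0588], [-0.0347, -0.0373], [0.173, -0.0357]]
1.737 [[0.1727, 0.0592], [-0.035, 0.0591], [-0.035, -0.037], [0.1728, -0.0369]]
1.745 [[0.1732, 0.0578], [-0.0345, 0.0594], [-0.0353, -0.0367], [0.1725, -0.0383]]
```

View pics/p15.png

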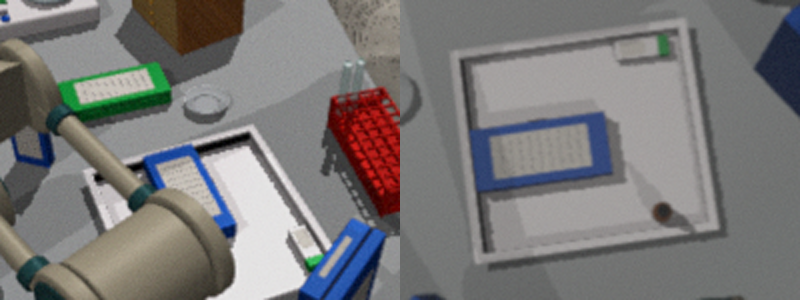

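The box lies flat with card up, and its foot is against the strip. The dropper at top-view px (346,231) and the mailer haven't moved, and the arm is clear.

```bash
python3 -c "
from rig import manip
print(manip.sign_off())"
```

```text
the job is handed in; nothing more can be done
None
```

The slide box is lying flat on its back with lid and index card up and its foot against the rubber strip; I handed the job in at about 29 s. I tipped it between loosely straddling fingertips, then pivoted the gripper so both fingers supported the back edge. I slid the leaning box until its foot was braced on the strip, let it down under light fingertip pressure, and finished with a push of at least 12 N.

**Final top view:**
- **Outline:** 208 × 96 mm at lid height, which fits the box lying flat.
- **Foot:** measured at tray x ≈ 0.173 m, about 3 mm past the strip face at 0.170 m. That can't be right physically, so I put it down to calibration or edge-detection error and read it as touching.
- **Squareness:** within about 0.01 rad of the tray.
- **Surroundings:** the dropper hadn't moved, and the mailer looked unmoved in the same view. I didn't measure the bystanders on the bench. The force reading after backing off was only noise, with the arm clear.

**What didn't go as planned:**
- **First slide:** the attempt at about 42° failed because floor friction was higher than I assumed. The box rocked back up slightly (about 6 N sideways, 7 N up). Sliding it at about 58° worked.
- **Turning speed:** I never measured it. I judged the let-down gentle from the slow finger motion and small forces.

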